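# Get the loupe out of a blocked drawer and set it over the chip of the opened phone

## Task

I need the loupe over the chip of the opened phone, but the loupe is in the desktop drawer and the jar and the glue bottle stand in front of it. Stand both aside on the desk, out of the drawer's way, then open the drawer right out, take the loupe and set it down flat on the phone, centred over the black chip cover on the circuit board, next to the three camera lenses. Leave the tape roll in the drawer, shut the drawer fully and put the jar and the bottle back upright where each stood at first, without tipping either over or shifting the solder spool and the suction cup.

Things in the scene. Friction and masses are not known exactly. Their poses are not given: they have to be found in the camera images.
- drawer_unit: Low white desktop drawer unit with a clear top: 144 deep (own x) x 172 wide (own y) x 58 mm high, fixed. Origin: centre of its underside. The drawer opens along own -x (roughly towards the robot); its grey front's outer face is at own x = -80.5 mm when shut. The desk on its left (own y 100 to 260, x -60 to +30 mm) is clear; a 45 mm high blue board holder stands left in front of that.
- drawer (a joint): How far the grey drawer is pulled out, m: 0 shut, 0.124 at its stop; about 1.5 N of friction, stays where it is left. Inside 124 mm deep (own x -69 to +55 mm of the unit when shut), 152 wide, walls 23 mm high over a floor 9 mm above the desk; an 11 mm high divider runs front to back in the middle, the loupe on one side, the tape roll on the other.
- drawer_handle (a point): Middle of the drawer's steel bar handle, which moves with the drawer. The bar is 9 mm thick and 80 mm long, lies level along the unit's own y, 32 mm above the desk, and its axis is 36 mm in front of the drawer's front panel; a post at each end joins it to the panel. It can be pinched or hooked from above in the middle. Axes as the unit's.
- loupe: Round stand loupe: a black ring with a teal band and a lens, 59 mm diameter, 18 mm high, 50 g. It lies flat in the drawer. Origin: centre of its underside. Lift it by its outer rim.
- tape_roll: Roll of amber tape, 56 mm diameter, 19 mm high, lying flat in the other half of the drawer; stays there. Origin: centre of its underside.
- jar: White round screw-top jar, 44 mm diameter, 45 mm high, about 90 g, standing on the desk in front of the drawer. Origin: centre of its underside.
- glue_bottle: Small black round bottle with a pointed nozzle, 32 mm diameter, 78 mm high in all, about 60 g; the straight body is the lower 45 mm. Stands on the desk in front of the drawer beside the jar. Origin: centre of its underside.
- chip_cover (a point): Centre of the black chip cover on the pale circuit board of the opened phone, beside the three round camera lenses, on the phone's top face 8 mm above the desk. The phone (74 x 158 x 9 mm, back off, fixed to the desk) lies flat; this point is 31 mm from the camera end and 7 mm off the long middle line, away from the lenses. Axes: z up, y along the phone's length, away from the camera end.
- solder_spool: Reel of solder wire with black flanges, 52 mm diameter, 30 mm high, standing on the desk; a bystander. Origin: centre of its underside.
- suction_cup: Red suction cup with a wire ring on top, 55 mm diameter, 45 mm high, standing on the desk; a bystander. Origin: centre of its underside.
Things that resemble listed ones, but are neither listed nor needed, are in the scene too. There is more than one size of the jar; the one meant has the size given above.

How it is judged:
By the outcome, as a careful person would: the job done as asked, in the order asked, and still so for the second after the job is handed in, with the robot touching nothing.
It also fails if it takes over 118 s, if anything falls off the work surface, if the arm or the gripper's body presses on something with over 40 N, if the wrist force passes 120 N, or if a joint passes its speed limit or range.

## Robot

A 7-joint arm with a two-finger parallel gripper is mounted at the origin on a cart in front of the work surface, level with it; the furniture and walls round the work are solid. World frame = base frame: x ahead of the robot, y to its left, z up, the work surface at z = 0. Lengths are in m, angles in rad, forces in N, time in s.
With the tool pointing down it reaches from about 0.35 to 0.9 m from the base axis. Payload 19.9 kg.
Tool frame: the origin (TCP) lies at the very end of the fingers, on their centre line; the grasp point (between the pads) lies 19 mm behind it; z points along the fingers, x is the direction in which the jaws open and shut, and the axes are right-handed (so a half turn about z gives the same grasp; the last joint's range is limited). The gripper opens to 94 mm and grips with 3 to 60 N. Pads are 16 mm wide; open, the fingers measure 119 mm over their backs; the gripper's body (75 mm by 177 mm) begins 78 mm behind the grasp point.
Start: joints at [-1.264, 0.417, -0.01, 1.614, 0.005, 1.111, -0.053], TCP at [0.214, 0.587, 0.205] pointing down, gripper open.
Joint ranges: [-2.81, 2.81], [-0.39, 2.02], [-1.27, 1.25], [0.06, 2.57], [-1.19, 4.33], [0.19, 2], [-2.82, 2.82]. Speed limits (rad/s): [1.89, 1.89, 2.39, 2.39, 3.01, 3.01, 3.01].

## Interface

Orientations are given as [roll, pitch, yaw] about the fixed x, y, z axes, in that order (R = Rz(yaw) Ry(pitch) Rx(roll)).
In Python, from plant import r, viewer, job_done gives the robot as it stands.
- The arm moves only by the tool carry_out, never from a script. Its argument "moves" is a list that holds one entry, the list of rows, each a list of 7 numbers: the turn, a rotation vector about the tool's x, y, z in rad, then the shift along the tool's x, y, z in m, then the opening in per cent of the stroke, from 0 (shut) to 100 (fully open). A call has 1 to 10 rows; each row shifts and turns the pose as measured when the row begins, along the tool's axes as they then stand; what a row does not reach is not made up. A row lasts 1/10 s, in which the tool goes at most 50 mm and 8.59 degrees, less where a joint would pass 70% of its speed; a pose out of reach is approached as far as the arm can. A call with a gripper value outside its range is refused whole. The fingers move at their own pace and stop on an object; "grip_force" is the grip in N (left out, the last holds). Time passes only in rows, so rows that do not move let the fingers close. It gives the time, the measured TCP pose, the force and the opening at its end, in the units of the state.
- r.read_state(): the state, without advancing time (a new reading comes with each control period).
- viewer.read_camera(name): name is "side" or "top" or "wrist"; returns the picture (400x640x3 uint8, red, green, blue); there is no depth.
- viewer.camera_params(name): a dict with "K" (3x3 intrinsics, pixels), "origin" and "attitude" of the camera in the world. Camera axes: x right, y up, looking along -z (the intrinsics and any distortion apply to the point x, -y, -z); pixel columns grow to the right and rows downward; lengths in m; the calibration is good to about 2 mm. A picture is of the moment at which its call begins: read the wrist's pose just before it. camera_params takes no time and is no camera call; for the wrist camera it gives the pose at the moment of the call.
- job_done(): hands the job in, once; it reports no verdict.
The state is a dict: "t": time; "qpos": joint angles; "qvel": joint speeds; "effort": joint torques, N m; "eef_pos": TCP position; "ee_rot": TCP orientation; "contact_force": force on the tool from outside, world axes, zero at the start; "torque": the same for the moment, N m; "grip_width": finger opening in m.
Only numpy, scipy, OpenCV 4.12 (cv2) and the standard library are available. Lean on these libraries where they do the work, as an engineer would, in place of code of your own. Each camera call takes 0.05 s, during which the arm holds its last target. There are 200 camera calls.

## Working session

There is one attempt and no reset: what is moved stays moved. The work goes in short steps, Python scripts to look and compute and a tool call to move; the robot and the scene stay as the last step left them, time stands still between calls to the robot, and variables do not carry over. Pictures are saved under pics/ and viewed, on a budget of 14 in all, crops included, one or two more only if the job needs it, and the job is handed in when it is done.

Besides the shell and the picture viewer there is one more tool, called after "Request:" by a JSON object that holds its "fn" and its "kwargs", one argument or row to a line. carry_out: Moves the arm, as the interface text tells. Its arguments: {"type":"object","properties":{"moves":{"type":"array"},"grip_force":{"type":"number"}},"required":["moves"]}

```bash
ls; mkdir -p pics
cat > h.py <<'E'
import numpy as np, cv2
from scipy.spatial.transform import Rotation as R
from plant import r, viewer, job_done
def cam(n):
    p=viewer.camera_params(n); return p
def snap(n,f):
    p=cam(n); im=viewer.read_camera(n); cv2.imwrite('pics/'+f,im[:,:,::-1]); return p,im
def att(p):
    a=np.array(p['attitude']); 
    return a if a.shape==(3,3) else R.from_euler('xyz',a).as_matrix()
def px2w(p,u,v,z):
    K=np.array(p['K']); d=p.get('dist',p.get('D',None))
    x,y=cv2.undistortPoints(np.array([[[u,v]]],float),K,None if d is None else np.array(d,float))[0,0]
    d=att(p)@np.array([x,-y,-1]); o=np.array(p['origin']); return o+d*(z-o[2])/d[2]
def w2px(p,P):
    c=att(p).T@(np.array(P,float)-np.array(p['origin'])); K=np.array(p['K']); q=K@np.array([c[0],-c[1],-c[2]]); return q[:2]/q[2]
E
python3 - <<'E'
from h import *
for n in ('top','side','wrist'):
    p,im=snap(n,n+'0.png'); print(n,p)
print(r.read_state())
E
```

```text
pics
top {'K': array([[371.62284016,   0.        , 315.84140495],
       [  0.        , 371.62284016, 202.85435567],
       [  0.        ,   0.        ,   1.        ]]), 'origin': array([ 0.37846682, -0.04406773,  0.88711259]), 'attitude': array([ 0.18743546, -0.03810936, -1.5518634 ])}
side {'K': array([[369.12161988,   0.        , 320.88162303],
       [  0.        , 369.12161988, 195.903926  ],
       [  0.        ,   0.        ,   1.        ]]), 'origin': array([ 0.26612736, -0.70270906,  0.62208362]), 'attitude': array([ 0.9128273 ,  0.01011641, -0.42274892])}
wrist {'K': array([[286.05557511,   0.        , 323.69884245],
       [  0.        , 286.05557511, 206.55915097],
       [  0.        ,   0.        ,   1.        ]]), 'origin': array([0.13936288, 0.61495902, 0.38330637]), 'attitude': array([-0.27209105,  0.00148851,  1.22304157])}
{'t': 0.15, 'qpos': array([-1.26353029,  0.41784198, -0.01033959,  1.61399392,  0.00472727,
        1.11069992, -0.0529636 ]), 'qvel': array([-0.00106552, -0.00324639, -0.00071163, -0.00422415,  0.0003205 ,
       -0.00092567, -0.00137868]), 'effort': array([ 1.11544141e-03, -8.51538062e+01,  6.38957787e-01, -4.26133633e+01,
       -4.87392128e-02,  1.71899074e-02,  9.68690711e-05]), 'eef_pos': array([0.21348804, 0.58711867, 0.20498328]), 'ee_rot': array([3.14150594e+00, 9.15658909e-04, 1.22211970e+00]), 'contact_force': array([ 0.46095476,  0.13558706, -0.6424018 ]), 'torque': array([ 0.00965868,  0.0470258 , -0.04032328]), 'grip_width': 0.09396080411862352}
```

View pics/top0.png

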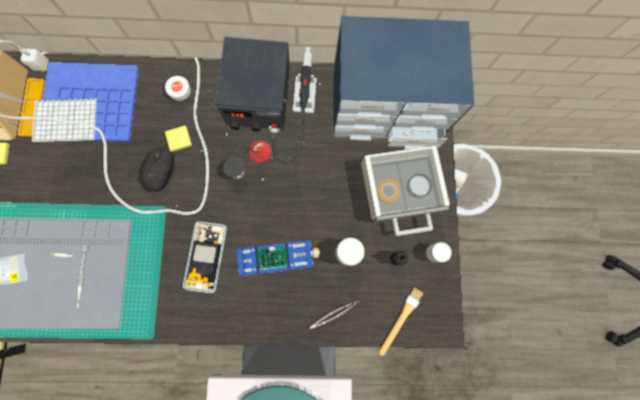

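View pics/side0.png

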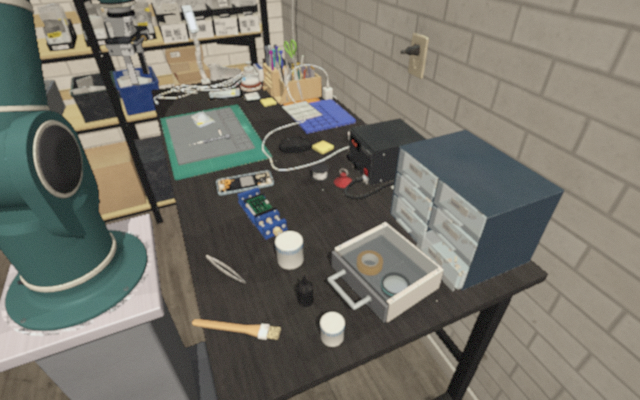

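The top view shows the drawer unit at about (405,185), its handle at (413,228), and white jars at (349,251) and (439,253). A black bottle is at (399,258), the phone at (205,257), the solder spool probably at (233,168) and the red suction cup at (260,151). I'll enlarge these to pick the right jar and measure.

Run:
```python
import cv2,numpy as np
im=cv2.imread('pics/top0.png')
a=cv2.resize(im[140:280,325:465],None,fx=4,fy=4,interpolation=cv2.INTER_CUBIC)
b=cv2.resize(im[215:299,175:235],None,fx=4,fy=4,interpolation=cv2.INTER_CUBIC)
o=np.zeros((560,800,3),np.uint8);o[:,:560]=a;o[:336,560:800]=b
cv2.imwrite('pics/crop1.png',o)
```

```text
(no output)
```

View pics/crop1.png

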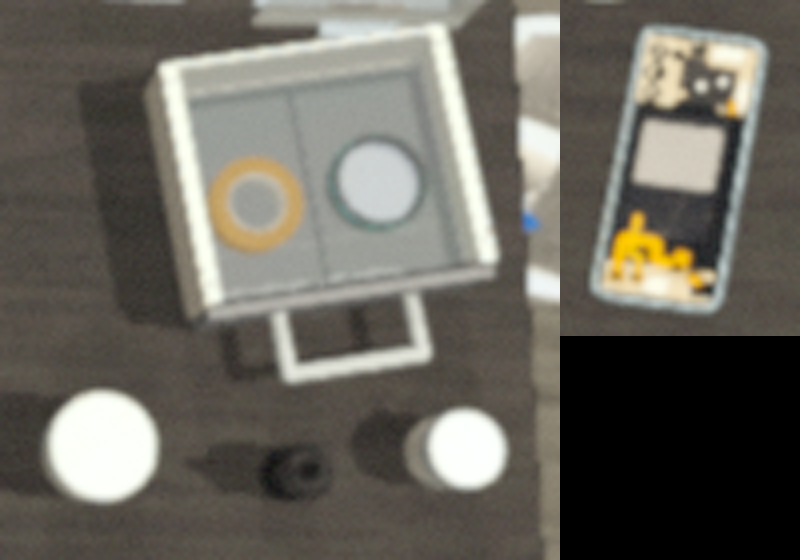

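Two white jars are in the top view. The left one at (350,251) has a diameter of about 28 px (~62 mm). The right one at (442,252) is about 20.5 px (~45 mm), so the right one fits 44 mm. On the phone, the black cover is at crop (708,86), i.e. full picture (212,236), with the lenses to its left. Next I compute positions.

Run:
```python
from h import *
p=cam('top')
np.set_printoptions(precision=4,suppress=True)
c=lambda x,y,z:px2w(p,325+(x+.5)/4-.5,140+(y+.5)/4-.5,z)
for n,x,y,z in [('jar',467,449,.045),('jarL',426,449,.045),('jarR',508,449,.045),('big',103,446,.05),('nozz',309,468,.078),('bot',290,474,.045),('hL',290,377,.032),('hR',430,356,.032),('TL',160,65,.058),('TR',443,28,.058),('BR',495,268,.058),('BL',208,312,.058),('loupe',378,182,.027),('tape',256,204,.028)]: print(n,c(x,y,z))
d=lambda x,y,z:px2w(p,175+(x-560+.5)/4-.5,215+(y+.5)/4-.5,z)
for n,x,y in [('chip',709,86),('tl',640,28),('tr',766,42),('bl',592,296),('br',720,310)]: print(n,d(x,y,.008))
for n,u,v,z in [('spool',233,168,.03),('cup',260,151,.03)]: print(n,px2w(p,u,v,z))
```

```text
jar [ 0.4326 -0.3618  0.045 ]
jarL [ 0.4321 -0.3381  0.045 ]
jarR [ 0.4331 -0.3855  0.045 ]
big [ 0.4296 -0.1527  0.05  ]
nozz [ 0.4183 -0.2617  0.078 ]
bot [ 0.4164 -0.2596  0.045 ]
hL [ 0.4729 -0.2642  0.032 ]
hR [ 0.4871 -0.3471  0.032 ]
TL [ 0.6513 -0.1848  0.058 ]
TR [ 0.6794 -0.3535  0.058 ]
BR [ 0.5356 -0.3778  0.058 ]
BL [ 0.5059 -0.2114  0.058 ]
loupe [ 0.5922 -0.3215  0.027 ]
tape [ 0.5764 -0.247   0.028 ]
chip [0.4602 0.1679 0.008 ]
tl [0.4934 0.2106 0.008 ]
tr [0.4869 0.1364 0.008 ]
bl [0.3391 0.2254 0.008 ]
br [0.3326 0.1527 0.008 ]
spool [0.6207 0.1244 0.03  ]
cup [0.6648 0.0627 0.03  ]
```

```bash
cat >> h.py <<'E'
YU=0.176; UC=np.array([.593,-.2819])
def own(x,y): return UC+np.array([x*np.cos(YU)-y*np.sin(YU),x*np.sin(YU)+y*np.cos(YU)])
def plan(wps,g,s=None,step=.042,turn=.14):
    """wps: (x,y,z,yaw); prints rows in tool axes from the state s"""
    s=s or r.read_state(); p=np.array(s['eef_pos']); o=R.from_euler('xyz',s['ee_rot']); out=[]
    for w in wps:
        T=R.from_euler('xyz',[np.pi,0,w[3]]); p0,o0=p,o; rv=(o0.inv()*T).as_rotvec(); d=np.array(w[:3])-p0
        n=max(1,int(np.ceil(max(np.linalg.norm(d)/step,np.linalg.norm(rv)/turn))))
        for i in range(n):
            on=o0*R.from_rotvec(rv*(i+1)/n); pn=p0+d*(i+1)/n
            out.append(list(np.round((o.inv()*on).as_rotvec(),3)+0.)+list(np.round(o.inv().apply(pn-p),4)+0.)+[g]); p,o=pn,on
    for i in range(0,len(out),10): print('[[' ,','.join('['+','.join('%g'%v for v in q)+']' for q in out[i:i+10]),']]')
E
python3 -c "
from h import *
plan([(.46,.15,.22,-.1),(.42,-.31,.2,-1.395)],100)"
```

```text
[[ [0,0,0.11,-0.0272,0.0318,-0.0012,100],[0,0,0.11,-0.0236,0.0346,-0.0012,100],[0,0,0.11,-0.0196,0.0369,-0.0012,100],[0,0,0.11,-0.0154,0.0389,-0.0012,100],[0,0,0.11,-0.0111,0.0403,-0.0012,100],[0,0,0.11,-0.0066,0.0413,-0.0012,100],[0,0,0.11,-0.002,0.0418,-0.0012,100],[0,0,0.11,0.0026,0.0417,-0.0012,100],[0,0,0.11,0.0072,0.0412,-0.0012,100],[0,0,0.11,0.0117,0.0402,-0.0012,100] ]]
[[ [0,0,0.11,0.016,0.0386,-0.0012,100],[0,0,0.11,0.0202,0.0366,-0.0013,100],[0,0,0.108,0.0005,0.0385,0.0017,100],[0,0,0.108,0.0047,0.0382,0.0017,100],[0,0,0.108,0.0087,0.0375,0.0017,100],[0,0,0.108,0.0127,0.0363,0.0017,100],[0,0,0.108,0.0166,0.0347,0.0017,100],[0,0,0.108,0.0202,0.0327,0.0017,100],[0,0,0.108,0.0236,0.0304,0.0017,100],[0,0,0.108,0.0267,0.0277,0.0017,100] ]]
[[ [0,0,0.108,0.0296,0.0246,0.0017,100],[0,0,0.108,0.0321,0.0213,0.0017,100],[0,0,0.108,0.0342,0.0177,0.0017,100],[0,0,0.108,0.0359,0.0139,0.0017,100] ]]
```

Request:
{"fn": "carry_out", "kwargs": {
  "moves": [
    [[0,0,0.11,-0.027,0.032,-0.001,100],[0,0,0.11,-0.024,0.035,-0.001,100],[0,0,0.11,-0.02,0.037,-0.001,100],[0,0,0.11,-0.015,0.039,-0.001,100],[0,0,0.11,-0.011,0.04,-0.001,100],[0,0,0.11,-0.007,0.041,-0.001,100],[0,0,0.11,-0.002,0.042,-0.001,100],[0,0,0.11,0.003,0.042,-0.001,100],[0,0,0.11,0.007,0.041,-0.001,100],[0,0,0.11,0.012,0.04,-0.001,100]]
  ]
}}

```text
t: 1.15
eef_pos: [0.4166, 0.2091, 0.2131]
ee_rot: [3.141, 0.004, 0.088]
contact_force: [0.6, 0.1, -0.2]
grip_width: 0.094
```

Request:
{"fn": "carry_out", "kwargs": {
  "moves": [
    [[0,0,0.11,0.016,0.039,-0.001,100],[0,0,0.11,0.02,0.037,-0.001,100],[0,0,0.108,0.0,0.0385,0.001,100],[0,0,0.108,0.005,0.038,0.001,100],[0,0,0.108,0.009,0.0375,0.001,100],[0,0,0.108,0.013,0.036,0.001,100],[0,0,0.108,0.017,0.035,0.001,100],[0,0,0.108,0.02,0.033,0.001,100],[0,0,0.108,0.024,0.03,0.001,100],[0,0,0.108,0.027,0.028,0.001,100]]
  ]
}}

```text
t: 2.15
eef_pos: [0.4105, -0.1872, 0.2076]
ee_rot: [3.141, 0.001, -1.043]
contact_force: [1.0, -0.1, 0.1]
grip_width: 0.0942
```

```bash
python3 -c "
from h import *
s=r.read_state();print(s['t'],s['eef_pos'],s['ee_rot'],s['contact_force'])
plan([(.42,-.31,.2,-1.395)],100)"
```

```text
2.15 [ 0.41053909 -0.18717625  0.20763073] [ 3.14097611e+00  1.04727201e-03 -1.04256842e+00] [ 0.99284862 -0.10155675  0.07693011]
[[ [0,0,0.117,0.037,0.0179,0.0025,100],[0,0,0.117,0.0388,0.0135,0.0025,100],[0,0,0.117,0.0401,0.0088,0.0025,100] ]]
```

Tracking is good.

Request:
{"fn": "carry_out", "kwargs": {
  "moves": [
    [[0,0,0.117,0.037,0.018,0.003,100],[0,0,0.117,0.039,0.0135,0.003,100],[0,0,0.117,0.04,0.009,0.003,100],[0,0,0,0,0,0,100]]
  ]
}}

```text
t: 2.55
eef_pos: [0.4171, -0.3191, 0.1984]
ee_rot: [-3.142, -0.001, -1.416]
contact_force: [-0.5, 1.5, 0.7]
grip_width: 0.0938
```

Run:
```python
from h import *
import pickle
s=r.read_state();print(s['t'],s['eef_pos'],s['ee_rot'])
p,im=snap('wrist','w1.png'); pickle.dump(p,open('w1.pkl','wb'))
for P in [(.4326,-.3618,.045),(.417,-.26,.045),(.478,-.302,.032)]: print(w2px(p,P))
```

```text
2.55 [ 0.41714914 -0.31910176  0.19836317] [-3.14150045e+00 -6.77356736e-04 -1.41574398e+00]
[362.05829839 187.32013051]
[274.94089387 186.99102896]
[318.02574464 139.85029642]
```

View pics/w1.png

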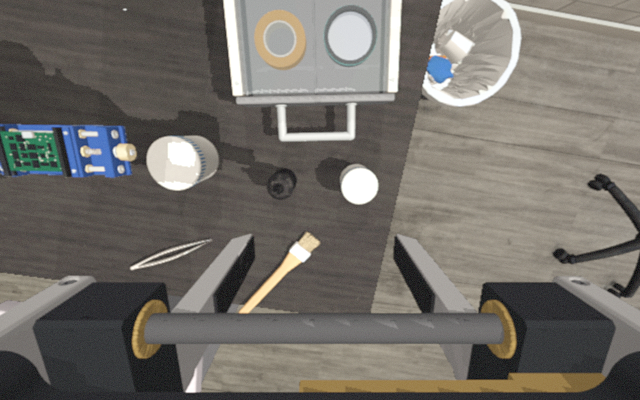

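The wrist view shows the jar lid at (359,185), the bottle at (281,184), the handle bar middle at (317,137), the loupe at (350,36) and the tape at (280,39). This agrees with the top-view predictions to a few px.

Run:
```python
from h import *
import pickle
p=pickle.load(open('w1.pkl','rb'));np.set_printoptions(precision=4,suppress=True)
im=cv2.imread('pics/w1.png'); g=cv2.cvtColor(im,cv2.COLOR_BGR2GRAY)
m=np.zeros_like(g);m[160:208,335:385]=(g[160:208,335:385]>225); ys,xs=np.nonzero(m); print('lid px',xs.min(),xs.max(),ys.min(),ys.max())
m[:]=0;m[163:205,262:302]=(g[163:205,262:302]<42);ys2,xs2=np.nonzero(m);print('bot px',xs2.min(),xs2.max(),ys2.min(),ys2.max(),xs2.mean(),ys2.mean())
for n,u,v,z in [('jar',(xs.min()+xs.max())/2,(ys.min()+ys.max())/2,.045),('bot45',281,184,.045),('bottip',282,180,.078),('hL',279.5,138,.032),('hR',354,135.5,.032),('loupe',350,36,.027)]: print(n,px2w(p,u,v,z))
cv2.imwrite('pics/w1c.png',cv2.resize(im[120:220,240:400],None,fx=5,fy=5,interpolation=cv2.INTER_CUBIC))
```

```text
lid px 342 377 168 203
bot px 268 295 169 191 284.26126126126127 176.67567567567568
jar [ 0.4343 -0.3584  0.045 ]
bot45 [ 0.4217 -0.2667  0.045 ]
bottip [ 0.4333 -0.2711  0.078 ]
hL [ 0.4731 -0.257   0.032 ]
hR [ 0.4894 -0.3428  0.032 ]
loupe [ 0.5921 -0.3198  0.027 ]
```

View pics/w1c.png

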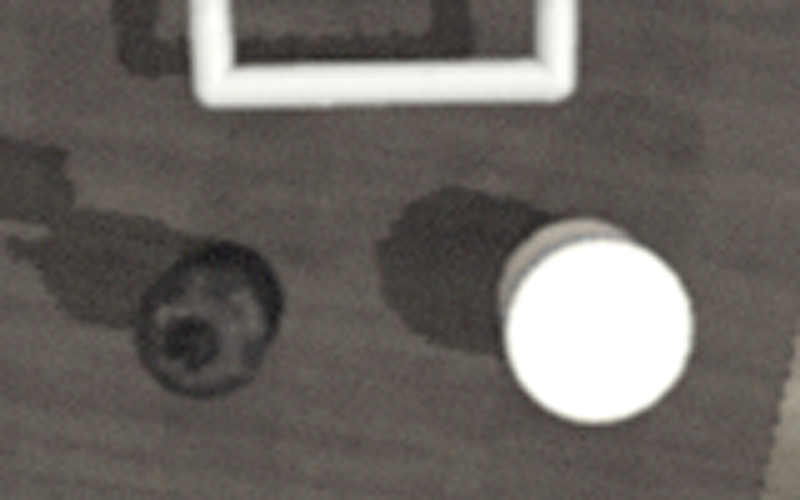

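Run:
```python
from h import *
print(own(-.01,.15),own(-.01,.24))
plan([(.4335,-.36,.1,-1.395),(.4335,-.36,.012,-1.395)],75)
```

```text
[ 0.55689056 -0.13596814] [ 0.54113221 -0.04735846]
[[ [0,0,-0.005,0.015,-0.003,0.0327,75],[0,0,-0.005,0.015,-0.0029,0.0327,75],[0,0,-0.005,0.0151,-0.0029,0.0328,75],[0,0,0,0,0,0.0293,75],[0,0,0,0,0,0.0293,75],[0,0,0,0,0,0.0293,75] ]]
```

Request:
{"fn": "carry_out", "kwargs": {
  "moves": [
    [[0,0,-0.005,0.015,-0.003,0.0327,75],[0,0,-0.005,0.015,-0.003,0.0327,75],[0,0,-0.005,0.015,-0.003,0.0327,75],[0,0,0,0,0,0.029,75],[0,0,0,0,0,0.025,75],[0,0,0,0,0,0.015,75],[0,0,0,0,0,0.01,75]]
  ],
  "grip_force": 15
}}

```text
t: 3.3
eef_pos: [0.4385, -0.3544, 0.016]
ee_rot: [-3.136, 0.003, -1.381]
contact_force: [0.2, -0.4, 0.0]
grip_width: 0.0705
```

Request:
{"fn": "carry_out", "kwargs": {
  "moves": [
    [[-0.005,0.003,0.01,0.0046,0.006,0.004,75],[0,0,0,0,0,0,75],[0,0,0,0,0,0,30],[0,0,0,0,0,0,30],[0,0,0,0,0,0,30],[0,0,0,0,0,0,30],[0,0,0,0,0,0,30]]
  ],
  "grip_force": 15
}}

```text
t: 4.0
eef_pos: [0.4351, -0.3603, 0.0148]
ee_rot: [-3.138, -0.002, -1.39]
contact_force: [0.7, 0.1, -1.5]
grip_width: 0.0425
```

Run:
```python
from h import *
s=r.read_state();print(s['eef_pos'],s['ee_rot'],s['grip_width'])
q=s['eef_pos']
plan([(q[0],q[1],.16,-1.395),(.557,-.136,.16,-1.395),(.557,-.136,.03,-1.395)],30)
```

```text
[ 0.43509926 -0.36029193  0.01478194] [-3.13829168e+00 -1.99765159e-03 -1.38997417e+00] 0.04250054453432837
[[ [-0.001,0,0.001,0.0001,-0.0001,-0.0363,30],[-0.001,0,0.001,0.0001,-0.0001,-0.0363,30],[-0.001,0,0.001,0,-0.0001,-0.0363,30],[-0.001,0,0.001,0,0,-0.0363,30],[0,0,0,-0.0285,-0.0227,0,30],[0,0,0,-0.0285,-0.0227,0,30],[0,0,0,-0.0285,-0.0227,0,30],[0,0,0,-0.0285,-0.0227,0,30],[0,0,0,-0.0285,-0.0227,0,30],[0,0,0,-0.0285,-0.0227,0,30] ]]
[[ [0,0,0,-0.0285,-0.0227,0,30],[0,0,0,0,0,0.0325,30],[0,0,0,0,0,0.0325,30],[0,0,0,0,0,0.0325,30],[0,0,0,0,0,0.0325,30] ]]
```

Request:
{"fn": "carry_out", "kwargs": {
  "moves": [
    [[0,0,0,0,0,-0.025,30],[0,0,0,0,0,-0.035,30],[0,0,0,0,0,-0.04,30],[0,0,0,0,0,-0.036,30],[0,0,0,-0.0285,-0.0227,0,30],[0,0,0,-0.0285,-0.0227,0,30],[0,0,0,-0.0285,-0.0227,0,30],[0,0,0,-0.0285,-0.0227,0,30],[0,0,0,-0.0285,-0.0227,0,30],[0,0,0,-0.0285,-0.0227,0,30]]
  ]
}}

```text
t: 5.0
eef_pos: [0.5386, -0.1655, 0.1576]
ee_rot: [-3.137, -0.002, -1.4]
contact_force: [-0.1, -0.8, -1.3]
grip_width: 0.0428
```

Request:
{"fn": "carry_out", "kwargs": {
  "moves": [
    [[0,0,0,-0.0285,-0.0227,0,30],[0,0,0,0,0,0.0,30]]
  ]
}}

```text
t: 5.2
eef_pos: [0.5587, -0.1269, 0.1573]
ee_rot: [-3.137, -0.001, -1.394]
contact_force: [-0.3, -0.6, -0.6]
grip_width: 0.0429
```

Run:
```python
from h import *
s=r.read_state();print(s['eef_pos'],s['ee_rot'],s['grip_width'])
q=s['eef_pos']
plan([(.557,-.136,.017,-1.395)],30)
```

```text
[ 0.55869743 -0.12691013  0.15725993] [-3.13715985e+00 -7.67855656e-04 -1.39365692e+00] 0.0429048955787224
[[ [-0.001,0,0,0.0021,0.001,0.0351,30],[-0.001,0,0,0.0021,0.0009,0.0351,30],[-0.001,0,0,0.0021,0.0009,0.0351,30],[-0.001,0,0,0.0022,0.0009,0.0351,30] ]]
```

Request:
{"fn": "carry_out", "kwargs": {
  "moves": [
    [[-0.001,0,0,0.001,0.001,0.035,30],[-0.001,0,0,0.001,0.001,0.035,30],[-0.001,0,0,0.001,0.001,0.03,30],[-0.001,0,0,0.001,0.001,0.022,30],[0,0,0,0,0,0.01,30],[0,0,0,0,0,0.003,30],[0,0,0,0,0,0,30]]
  ]
}}

```text
t: 5.9
eef_pos: [0.5569, -0.1315, 0.019]
ee_rot: [-3.139, -0.001, -1.391]
contact_force: [0.1, -0.5, -1.3]
grip_width: 0.0426
```

Request:
{"fn": "carry_out", "kwargs": {
  "moves": [
    [[0,0,0,0,0,0.0035,30],[0,0,0,0,0,0.001,30],[0,0,0,0,0,0,64],[0,0,0,0,0,0,64],[0,0,0,0,0,0,64],[0,0,0,0,0,-0.025,64],[0,0,0,0,0,-0.035,64],[0,0,0,0,0,-0.035,64],[0,0,0,0,0,-0.03,64]]
  ]
}}

```text
t: 6.8
eef_pos: [0.5559, -0.1313, 0.1435]
ee_rot: [-3.14, -0.001, -1.391]
contact_force: [-0.0, 0.1, 0.6]
grip_width: 0.0596
```

Run:
```python
from h import *
s=r.read_state();print(s['eef_pos'],s['ee_rot'],s['grip_width'])
plan([(.421,-.2655,.14,-1.395),(.421,-.2655,.012,-1.395)],64)
```

```text
[ 0.55588329 -0.13128756  0.14352889] [-3.14034639e+00 -1.36706461e-03 -1.39095928e+00] 0.05959169881297972
[[ [0,0,0.001,0.0216,0.0313,0.0007,64],[0,0,0.001,0.0216,0.0313,0.0007,64],[0,0,0.001,0.0216,0.0313,0.0007,64],[0,0,0.001,0.0217,0.0313,0.0007,64],[0,0,0.001,0.0217,0.0313,0.0007,64],[0,0,0,0,0,0.032,64],[0,0,0,0,0,0.032,64],[0,0,0,0,0,0.032,64],[0,0,0,0,0,0.032,64] ]]
```

Request:
{"fn": "carry_out", "kwargs": {
  "moves": [
    [[0,0,0,0.0216,0.0313,0,64],[0,0,0,0.0216,0.0313,0,64],[0,0,0,0.0216,0.0313,0,64],[0,0,0,0.0216,0.0313,0,64],[0,0,0,0.018,0.025,0.01,64],[0,0,0,0,0,0.01,64],[0,0,0,0,0,0,64]]
  ]
}}

```text
t: 7.5
eef_pos: [0.4259, -0.2653, 0.1283]
ee_rot: [-3.129, -0.004, -1.389]
contact_force: [0.5, -1.0, 0.5]
grip_width: 0.0604
```

Run:
```python
from h import *
s=r.read_state();print(s['eef_pos'],s['ee_rot'],s['grip_width'])
plan([(.421,-.2655,.1,-1.395),(.421,-.2655,.012,-1.395)],64)
```

```text
[ 0.42589087 -0.26527734  0.12834156] [-3.1290991  -0.00366483 -1.38853362] 0.06039980339807264
[[ [-0.013,-0.004,0.006,-0.0008,0.0052,0.0283,64],[0,0,0,0,0,0.0293,64],[0,0,0,0,0,0.0293,64],[0,0,0,0,0,0.0293,64] ]]
```

Request:
{"fn": "carry_out", "kwargs": {
  "moves": [
    [[-0.013,-0.004,0.006,-0.001,0.005,0.015,64],[0,0,0,0,0,0.029,64],[0,0,0,0,0,0.029,64],[0,0,0,0,0,0.025,64],[0,0,0,0,0,0.012,64],[0,0,0,0,0,0.003,64],[0,0,0,0,0,0,64]]
  ]
}}

```text
t: 8.2
eef_pos: [0.4241, -0.2612, 0.0094]
ee_rot: [3.139, 0.002, -1.388]
contact_force: [-0.5, -0.3, 0.4]
grip_width: 0.0598
```

Request:
{"fn": "carry_out", "kwargs": {
  "moves": [
    [[0.003,0,0.006,0.0034,0.0037,-0.003,64],[0,0,0,0,0,0,64],[0,0,0,0,0,0,20],[0,0,0,0,0,0,20],[0,0,0,0,0,0,20],[0,0,0,0,0,0,20],[0,0,0,0,0,0,20]]
  ],
  "grip_force": 15
}}

```text
t: 8.9
eef_pos: [0.4229, -0.266, 0.0159]
ee_rot: [-3.137, -0.0, -1.394]
contact_force: [0.0, -0.2, -1.7]
grip_width: 0.0316
```

Run:
```python
from h import *
s=r.read_state();print(s['eef_pos'],s['ee_rot'],s['grip_width'])
q=s['eef_pos']
plan([(q[0],q[1],.17,-1.395),(.541,-.047,.17,-1.395)],20)
```

```text
[ 0.42292058 -0.26602507  0.01594914] [-3.13655105e+00 -3.78006639e-05 -1.39420630e+00] 0.03164441340148624
[[ [-0.001,0,0,0,-0.0002,-0.0385,20],[-0.001,0,0,0,-0.0001,-0.0385,20],[-0.001,0,0,0,-0.0001,-0.0385,20],[-0.001,0,0,0,0,-0.0385,20],[0,0,0,-0.0325,-0.0258,0,20],[0,0,0,-0.0325,-0.0258,0,20],[0,0,0,-0.0325,-0.0258,0,20],[0,0,0,-0.0325,-0.0258,0,20],[0,0,0,-0.0325,-0.0258,0,20],[0,0,0,-0.0325,-0.0258,0,20] ]]
```

Request:
{"fn": "carry_out", "kwargs": {
  "moves": [
    [[0,0,0,0,0,-0.02,20],[0,0,0,0,0,-0.035,20],[0,0,0,0,0,-0.04,20],[0,0,0,0,0,-0.04,20],[0,0,0,-0.025,-0.02,-0.01,20],[0,0,0,-0.0325,-0.0258,0,20],[0,0,0,-0.0325,-0.0258,0,20],[0,0,0,-0.0325,-0.0258,0,20],[0,0,0,-0.0325,-0.0258,0,20],[0,0,0,-0.025,-0.02,0,20]]
  ]
}}

```text
t: 9.9
eef_pos: [0.5332, -0.0605, 0.1677]
ee_rot: [-3.137, 0.002, -1.404]
contact_force: [0.2, -0.9, -0.1]
grip_width: 0.0315
```

Request:
{"fn": "carry_out", "kwargs": {
  "moves": [
    [[0,0,0,0,0,0,20],[0,0,0,0,0,0,20]]
  ]
}}

```text
t: 10.1
eef_pos: [0.5345, -0.0561, 0.1671]
ee_rot: [-3.137, 0.002, -1.397]
contact_force: [-1.0, -0.1, -1.5]
grip_width: 0.0319
```

Run:
```python
from h import *
plan([(.541,-.047,.019,-1.395)],20)
```

```text
[[ [-0.001,0,-0.001,-0.0019,-0.0018,0.037,20],[-0.001,0,-0.001,-0.0019,-0.0019,0.037,20],[-0.001,0,-0.001,-0.0019,-0.0019,0.037,20],[-0.001,0,-0.001,-0.0019,-0.0019,0.037,20] ]]
```

Request:
{"fn": "carry_out", "kwargs": {
  "moves": [
    [[-0.001,0,0,-0.003,-0.002,0.03,20],[-0.001,0,0,-0.002,-0.002,0.037,20],[-0.001,0,0,-0.002,-0.002,0.035,20],[-0.001,0,0,-0.002,-0.002,0.025,20],[0,0,0,0,0,0.012,20],[0,0,0,0,0,0.004,20],[0,0,0,0,0,0,20]]
  ]
}}

```text
t: 10.8
eef_pos: [0.5402, -0.0523, 0.0214]
ee_rot: [-3.139, 0.0, -1.406]
contact_force: [-0.0, 1.1, -0.4]
grip_width: 0.0315
```

Request:
{"fn": "carry_out", "kwargs": {
  "moves": [
    [[0,0,0,0,0,0.004,20],[0,0,0,0,0,0.001,20],[0,0,0,0,0,0,50],[0,0,0,0,0,0,50],[0,0,0,0,0,0,50],[0,0,0,0,0,-0.02,50],[0,0,0,0,0,-0.035,50],[0,0,0,0,0,-0.04,50],[0,0,0,0,0,-0.04,50],[0,0,0,0,0,-0.03,50]]
  ]
}}

```text
t: 11.8
eef_pos: [0.5387, -0.0532, 0.1874]
ee_rot: [-3.14, 0.0, -1.407]
contact_force: [1.0, 0.3, -0.6]
grip_width: 0.0471
```

Run:
```python
from h import *
s=r.read_state();print(s['eef_pos'],s['grip_width'])
plan([(.46,-.25,.16,.18)],32,step=.03)
```

```text
[ 0.538653   -0.05315679  0.18736826] 0.04705973754951045
[[ [0,0,-0.132,0.0151,0.0091,0.0023,32],[0,0,-0.132,0.0138,0.0111,0.0023,32],[0,0,-0.132,0.0122,0.0128,0.0023,32],[0,0,-0.132,0.0104,0.0143,0.0023,32],[0,0,-0.132,0.0084,0.0155,0.0023,32],[0,0,-0.132,0.0063,0.0165,0.0023,32],[0,0,-0.132,0.0041,0.0172,0.0023,32],[0,0,-0.132,0.0018,0.0176,0.0023,32],[0,0,-0.132,-0.0006,0.0177,0.0023,32],[0,0,-0.132,-0.0029,0.0174,0.0023,32] ]]
[[ [0,0,-0.132,-0.0051,0.0169,0.0023,32],[0,0,-0.132,-0.0073,0.0161,0.0023,32] ]]
```

Request:
{"fn": "carry_out", "kwargs": {
  "moves": [
    [[0,0,-0.132,0.015,0.009,0.0023,32],[0,0,-0.132,0.014,0.011,0.0023,32],[0,0,-0.132,0.012,0.013,0.0023,32],[0,0,-0.132,0.01,0.014,0.0023,32],[0,0,-0.132,0.008,0.0155,0.0023,32],[0,0,-0.132,0.006,0.0165,0.0023,32],[0,0,-0.132,0.004,0.017,0.0023,32],[0,0,-0.132,0.002,0.0176,0.0023,32],[0,0,-0.132,0,0.0177,0.0023,32],[0,0,-0.132,-0.003,0.0174,0.0023,32]]
  ]
}}

```text
t: 12.8
eef_pos: [0.4778, -0.2206, 0.1698]
ee_rot: [-3.139, -0.012, -0.031]
contact_force: [-0.4, -0.2, -0.4]
grip_width: 0.03
```

Request:
{"fn": "carry_out", "kwargs": {
  "moves": [
    [[0,0,-0.132,-0.005,0.017,0.0023,32],[0,0,-0.132,-0.007,0.016,0.0023,32],[0,0,0,0,0,0,32]]
  ]
}}

```text
t: 13.1
eef_pos: [0.4653, -0.2576, 0.1652]
ee_rot: [3.14, -0.013, 0.245]
contact_force: [-0.6, -1.1, 0.1]
grip_width: 0.0297
```

Run:
```python
from h import *
import pickle
s=r.read_state();print(s['eef_pos'],s['ee_rot'])
p,im=snap('wrist','w2.png'); pickle.dump(p,open('w2.pkl','wb'))
print(w2px(p,(.4805,-.3025,.032)))
```

```text
[ 0.46529543 -0.25762396  0.16523317] [ 3.13997296 -0.01275725  0.24544969]
[325.83798465 238.92830389]
```

View pics/w2.png

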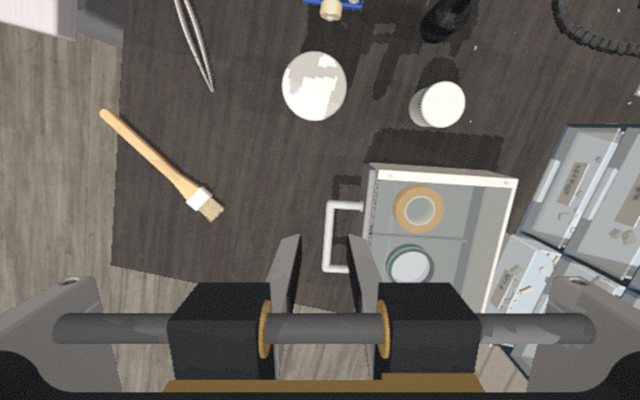

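The wrist view shows the bar between about (331,204) and (327,269), with the jar at (440,105) and the bottle at (445,18) standing clear of the drawer on its left.

Run:
```python
from h import *
import pickle
p=pickle.load(open('w2.pkl','rb'))
a=px2w(p,330.5,206,.032);b=px2w(p,327,268,.032);print(a,b,(a+b)/2,np.arctan2(a[1]-b[1],a[0]-b[0])-np.pi/2)
h=(a+b)/2
plan([(.481,-.302,.1,.18)],32)
```

```text
[ 0.4757881  -0.26250166  0.032     ] [ 0.4911022  -0.33857921  0.032     ] [ 0.48344515 -0.30054043  0.032     ] 0.19864122391480632
[[ [0,-0.007,0.031,0.0015,0.0239,0.0327,32],[0,-0.007,0.031,0.0024,0.0238,0.0327,32] ]]
```

Request:
{"fn": "carry_out", "kwargs": {
  "moves": [
    [[0,-0.007,0.031,0.002,0.024,0.033,32],[0,-0.006,0.031,0.002,0.02,0.03,32],[0,0,0,0,0,0.01,32],[0,0,0,0,0,0.0,32]]
  ]
}}

```text
t: 13.55
eef_pos: [0.4838, -0.296, 0.0915]
ee_rot: [3.141, -0.003, 0.168]
contact_force: [0.4, 0.1, 1.6]
grip_width: 0.0299
```

Request:
{"fn": "carry_out", "kwargs": {
  "moves": [
    [[0,0,-0.012,-0.0028,0.005,0.025,32],[0,0,0,0,0,0.025,32],[0,0,0,0,0,0.018,32],[0,0,0,0,0,0.006,32],[0,0,0,0,0,0,32],[0,0,0,0,0,0,0],[0,0,0,0,0,0,0],[0,0,0,0,0,0,0],[0,0,0,0,0,0,0]]
  ],
  "grip_force": 20
}}

```text
t: 14.45
eef_pos: [0.4816, -0.2978, 0.0229]
ee_rot: [3.141, -0.004, 0.177]
contact_force: [2.3, -2.3, -13.9]
grip_width: 0.0082
```

Request:
{"fn": "carry_out", "kwargs": {
  "moves": [
    [[0,0,0,0,0,0.002,0],[0,0,0,-0.01,0,0,0],[0,0,0,-0.015,0,0,0],[0,0,0,-0.02,0,0,0]]
  ]
}}

```text
t: 14.85
eef_pos: [0.439, -0.3056, 0.0226]
ee_rot: [3.138, -0.008, 0.18]
contact_force: [1.7, -2.7, -8.1]
grip_width: 0.0082
```

Request:
{"fn": "carry_out", "kwargs": {
  "moves": [
    [[0,0,0,-0.02,0,0,0],[0,0,0,-0.02,0,0,0],[0,0,0,-0.018,0,0,0],[0,0,0,-0.01,0,0,0],[0,0,0,-0.008,0,0,0],[0,0,0,-0.006,0,0,0]]
  ]
}}

```text
t: 15.45
eef_pos: [0.3573, -0.3203, 0.0234]
ee_rot: [3.134, -0.017, 0.181]
contact_force: [41.4, 6.2, -35.3]
grip_width: 0.0128
```

Request:
{"fn": "carry_out", "kwargs": {
  "moves": [
    [[0,0,0,0.002,0,0,0],[0,0,0,0,0,0,28]]
  ]
}}

```text
t: 15.65
eef_pos: [0.3625, -0.3194, 0.0243]
ee_rot: [3.133, -0.022, 0.184]
contact_force: [-0.8, -0.4, 0.2]
grip_width: 0.013
```

Request:
{"fn": "carry_out", "kwargs": {
  "moves": [
    [[0,0,0,0,0,0,28],[0,0,0,0,0,0,28],[0.006,0.015,0,0,0,-0.02,28],[0,0,0,0,0,-0.035,28],[0,0,0,0,0,-0.04,28],[0,0,0,0,0,-0.04,85]]
  ]
}}

```text
t: 16.25
eef_pos: [0.3539, -0.3191, 0.1599]
ee_rot: [-3.139, -0.03, 0.182]
contact_force: [-0.2, -0.0, 0.8]
grip_width: 0.0313
```

Run:
```python
from h import *
import pickle
s=r.read_state();print(s['t'],s['eef_pos'],s['ee_rot'],s['grip_width'])
p,im=snap('wrist','w3.png'); pickle.dump(p,open('w3.pkl','wb'))
L=np.array([.592,-.3205])-.124*np.array([np.cos(.18),np.sin(.18)]);print(L)
print(w2px(p,(*L,.027)))
plan([(*L,.13,.18)],85)
```

```text
16.25 [ 0.35391823 -0.31909706  0.15989838] [-3.13908685 -0.02996851  0.18176679] 0.03129541997534086
[ 0.47000338 -0.34269967]
[414.18946805 236.21941866]
[[ [0.001,-0.012,0,0.0358,0.0139,0.0131,85],[0.001,-0.012,0,0.036,0.0139,0.0127,85],[0.001,-0.012,0,0.0361,0.0139,0.0123,85] ]]
```

View pics/w3.png

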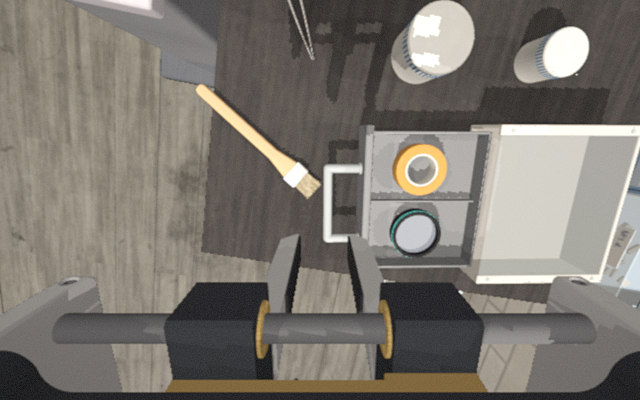

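Run:
```python
from h import *
import pickle
p=pickle.load(open('w3.pkl','rb'))
print(px2w(p,415,233,.027), px2w(p,440,233,.027),px2w(p,390,233,.027))
```

```text
[ 0.46987739 -0.3386327   0.027     ] [ 0.49911267 -0.33355929  0.027     ] [ 0.44080104 -0.34367853  0.027     ]
```

Request:
{"fn": "carry_out", "kwargs": {
  "moves": [
    [[0,-0.012,0,0.036,0.014,0.01,82],[0,-0.01,0,0.036,0.014,0.01,82],[0,-0.01,0,0.03,0.01,0.01,82],[0,0,0,0,0,0,82],[0,0,0,0,0,0,82]]
  ]
}}

```text
t: 16.8
eef_pos: [0.4673, -0.3423, 0.1415]
ee_rot: [3.137, -0.009, 0.179]
contact_force: [0.1, 0.1, 0.2]
grip_width: 0.0743
```

Request:
{"fn": "carry_out", "kwargs": {
  "moves": [
    [[0.003,-0.008,0,0.003,-0.0015,0.03,82],[0,0,0,0,0,0.035,82],[0,0,0,0,0,0.03,82],[0,0,0,0,0,0.015,82],[0,0,0,0,0,0.006,82],[0,0,0,0,0,0,82]]
  ]
}}

```text
t: 17.4
eef_pos: [0.4676, -0.3425, 0.0254]
ee_rot: [3.138, -0.004, 0.174]
contact_force: [0.7, -0.6, 0.7]
grip_width: 0.0769
```

Request:
{"fn": "carry_out", "kwargs": {
  "moves": [
    [[0.003,-0.004,0,0.0025,-0.002,0.009,82],[0,0,0,0,0,0.0035,82],[0,0,0,0,0,0,82]]
  ],
  "grip_force": 12
}}

```text
t: 17.7
eef_pos: [0.4711, -0.3408, 0.0148]
ee_rot: [3.139, -0.002, 0.174]
contact_force: [0.0, 0.1, -0.2]
grip_width: 0.0769
```

Request:
{"fn": "carry_out", "kwargs": {
  "moves": [
    [[0,0,0,0,0,0,50],[0,0,0,0,0,0,50],[0,0,0,0,0,0,50],[0,0,0,0,0,0,50]]
  ],
  "grip_force": 12
}}

```text
t: 18.1
eef_pos: [0.4718, -0.3411, 0.016]
ee_rot: [3.138, -0.004, 0.174]
contact_force: [-0.6, 0.1, -0.1]
grip_width: 0.0578
```

Request:
{"fn": "carry_out", "kwargs": {
  "moves": [
    [[0,0,0,0,0,-0.01,50],[0,0,0,0,0,-0.02,50],[0,0,0,0,0,-0.035,50],[0,0,0,0,0,-0.04,50],[0,0,0,0,0,-0.04,50],[0,0,0,0,0,-0.02,50]]
  ]
}}

```text
t: 18.7
eef_pos: [0.4688, -0.3402, 0.1876]
ee_rot: [3.14, 0.001, 0.173]
contact_force: [-0.1, 0.0, -0.3]
grip_width: 0.0572
```

Run:
```python
from h import *
s=r.read_state();print(s['eef_pos'],s['ee_rot'],s['grip_width'])
plan([(.459,.169,.18,.1)],50)
```

```text
[ 0.46881109 -0.34019764  0.18756243] [3.14041967e+00 6.31700581e-04 1.72571211e-01] 0.05721453565633737
[[ [0,0,0.006,0.006,-0.0387,0.0005,50],[0,0,0.006,0.0058,-0.0388,0.0005,50],[0,0,0.006,0.0056,-0.0388,0.0005,50],[0,0,0.006,0.0053,-0.0388,0.0005,50],[0,0,0.006,0.0051,-0.0388,0.0005,50],[0,0,0.006,0.0049,-0.0389,0.0006,50],[0,0,0.006,0.0047,-0.0389,0.0006,50],[0,0,0.006,0.0045,-0.0389,0.0006,50],[0,0,0.006,0.0042,-0.0389,0.0006,50],[0,0,0.006,0.004,-0.039,0.0006,50] ]]
[[ [0,0,0.006,0.0038,-0.039,0.0006,50],[0,0,0.006,0.0036,-0.039,0.0006,50],[0,0,0.006,0.0034,-0.039,0.0006,50] ]]
```

Request:
{"fn": "carry_out", "kwargs": {
  "moves": [
    [[0,0,0.006,0.006,-0.025,0,50],[0,0,0.006,0.006,-0.039,0,50],[0,0,0.006,0.0055,-0.039,0,50],[0,0,0.006,0.005,-0.039,0,50],[0,0,0.006,0.005,-0.039,0,50],[0,0,0.006,0.005,-0.039,0,50],[0,0,0.006,0.005,-0.039,0,50],[0,0,0.006,0.0045,-0.039,0,50],[0,0,0.006,0.004,-0.039,0,50],[0,0,0.006,0.004,-0.039,0,50]]
  ]
}}

```text
t: 19.7
eef_pos: [0.4647, 0.0453, 0.1972]
ee_rot: [3.136, -0.012, 0.098]
contact_force: [1.4, 0.5, -0.5]
grip_width: 0.0574
```

Request:
{"fn": "carry_out", "kwargs": {
  "moves": [
    [[0,0,0.006,0.004,-0.03,0,50],[0,0,0.0,0,-0.01,0,50],[0,0,0,0,0,0,50]]
  ]
}}

```text
t: 20.0
eef_pos: [0.4639, 0.0913, 0.1988]
ee_rot: [3.137, -0.013, 0.098]
contact_force: [-0.3, -0.2, 0.4]
grip_width: 0.0577
```

Run:
```python
from h import *
import pickle
s=r.read_state();print(s['eef_pos'],s['ee_rot'],s['grip_width'])
p,im=snap('wrist','w4.png'); pickle.dump(p,open('w4.pkl','wb'))
print(w2px(p,(.459,.169,.008)))
```

```text
[0.46391062 0.09133449 0.19883661] [ 3.1369765  -0.01334828  0.09763439] 0.05771536328508299
[324.38000401 127.15909336]
```

View pics/w4.png

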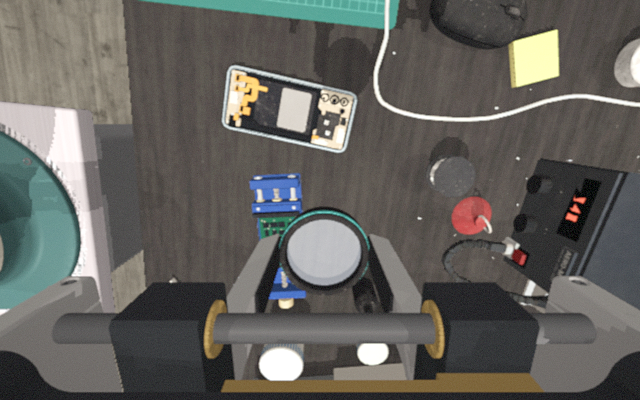

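Run:
```python
import cv2
im=cv2.imread('pics/w4.png')
cv2.imwrite('pics/w4c.png',cv2.resize(im[60:160,215:365],None,fx=5,fy=5,interpolation=cv2.INTER_CUBIC))
```

```text
(no output)
```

View pics/w4c.png

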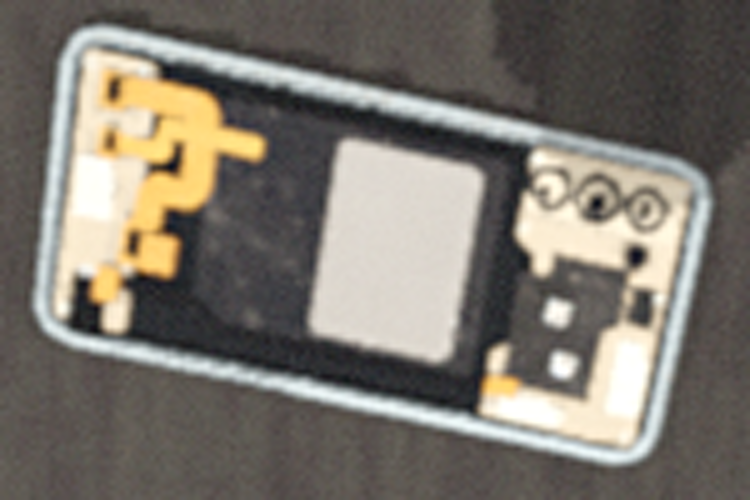

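Run:
```python
from h import *
import pickle
p=pickle.load(open('w4.pkl','rb'))
c=lambda x,y:px2w(p,215+(x+.5)/5-.5,60+(y+.5)/5-.5,.008)[:2]
print('chip dir',c(565,328))
TL,TR,BR,BL=c(72,30),c(708,180),c(650,465),c(40,340)
print(np.linalg.norm(TL-TR),np.linalg.norm(TR-BR)); e=(TR+BR)/2; f=(TL+BL)/2; l=(f-e)/np.linalg.norm(f-e); q=np.array([-l[1],l[0]])
print(l,'geo', e+.031*l+.007*q,e+.031*l-.007*q)
print('loupe',px2w(p,324,251,.2098))
```

```text
chip dir [0.46274343 0.17172391]
0.15377127481871214 0.06916273470163131
[-0.99413897  0.10810972] geo [0.45911055 0.17131409] [0.46062409 0.18523203]
loupe [0.46320213 0.09458113 0.2098    ]
```

Run:
```python
from h import *
plan([(.46,.1675,.12,.1),(.46,.1675,.03,.1)],50,step=.035)
```

```text
[[ [0.001,-0.003,-0.001,0.0006,-0.0193,0.0196,50],[0.001,-0.003,-0.001,0.0007,-0.0193,0.0197,50],[0.001,-0.003,-0.001,0.0007,-0.0193,0.0197,50],[0.001,-0.003,-0.001,0.0008,-0.0193,0.0197,50],[0,0,0,0,0,0.03,50],[0,0,0,0,0,0.03,50],[0,0,0,0,0,0.03,50] ]]
```

Request:
{"fn": "carry_out", "kwargs": {
  "moves": [
    [[0.001,-0.004,0,0.001,-0.019,0.02,50],[0.001,-0.004,0,0.001,-0.019,0.02,50],[0.001,-0.004,0,0.001,-0.019,0.02,50],[0.001,-0.003,0,0.001,-0.019,0.02,50],[0,0,0,0,0,0.025,50],[0,0,0,0,0,0.02,50],[0,0,0,0,0,0.01,50],[0,0,0,0,0,0.0,50]]
  ]
}}

```text
t: 20.85
eef_pos: [0.466, 0.1561, 0.0622]
ee_rot: [3.139, -0.003, 0.081]
contact_force: [-0.1, 0.3, 0.3]
grip_width: 0.0576
```

Request:
{"fn": "carry_out", "kwargs": {
  "moves": [
    [[0.002,-0.003,-0.01,-0.0051,-0.012,0.015,50],[0,0,0,0,0,0.012,50],[0,0,0,0,0,0.008,50],[0,0,0,0,0,0,50]]
  ]
}}

```text
t: 21.25
eef_pos: [0.4629, 0.1651, 0.0288]
ee_rot: [3.142, -0.004, 0.087]
contact_force: [-0.3, 0.1, 0.2]
grip_width: 0.0577
```

Request:
{"fn": "carry_out", "kwargs": {
  "moves": [
    [[0,-0.003,0,-0.003,-0.0028,0.007,50],[0,0,0,-0.0005,-0.0005,0.003,50],[0,0,0,0,0,0,50]]
  ]
}}

```text
t: 21.55
eef_pos: [0.4598, 0.1676, 0.019]
ee_rot: [-3.141, -0.003, 0.085]
contact_force: [-0.7, -0.6, -0.0]
grip_width: 0.058
```

Request:
{"fn": "carry_out", "kwargs": {
  "moves": [
    [[0,0,0,0,0,0.002,50],[0,0,0,0,0,0.001,50],[0,0,0,0,0,0.001,50]]
  ]
}}

```text
t: 21.85
eef_pos: [0.4602, 0.1678, 0.0152]
ee_rot: [-3.141, -0.003, 0.085]
contact_force: [0.4, 0.3, 0.3]
grip_width: 0.0576
```

Request:
{"fn": "carry_out", "kwargs": {
  "moves": [
    [[0,0,0,0,0,0.001,50],[0,0,0,0,0,0,50]]
  ]
}}

```text
t: 22.05
eef_pos: [0.4603, 0.1678, 0.0144]
ee_rot: [-3.141, -0.003, 0.085]
contact_force: [-0.7, -0.0, -0.5]
grip_width: 0.0574
```

Request:
{"fn": "carry_out", "kwargs": {
  "moves": [
    [[0,0,0,0,0,0.0015,50],[0,0,0,0,0,0.001,50]]
  ]
}}

```text
t: 22.25
eef_pos: [0.4603, 0.168, 0.0127]
ee_rot: [-3.14, -0.003, 0.085]
contact_force: [-4.5, -2.3, 14.7]
grip_width: 0.0578
```

Contact is felt (15 N up). I'll release gently, lift and look.

Request:
{"fn": "carry_out", "kwargs": {
  "moves": [
    [[0,0,0,0,0,-0.001,50],[0,0,0,0,0,0,75],[0,0,0,0,0,0,80],[0,0,0,0,0,0,80],[0,0,0,0,0,-0.02,80],[0,0,0,0,0,-0.035,80],[0,0,0,0,0,-0.04,80],[0,0,0,0,0,-0.04,60],[0,0,0,0,0.04,-0.02,40],[0,0,0,0,0.04,0,30]]
  ]
}}

```text
t: 23.25
eef_pos: [0.4661, 0.0897, 0.1739]
ee_rot: [-3.142, -0.002, 0.093]
contact_force: [0.4, -0.5, -0.4]
grip_width: 0.0549
```

Run:
```python
from h import *
import pickle
s=r.read_state();print(s['eef_pos'],s['ee_rot'],s['grip_width'])
p,im=snap('wrist','w5.png'); pickle.dump(p,open('w5.pkl','wb'))
u,v=w2px(p,(.46,.1705,.027)); print(u,v)
u,v=int(u),int(v); cv2.imwrite('pics/w5c.png',cv2.resize(im[max(0,v-70):v+70,u-110:u+110,::-1],None,fx=3.5,fy=3.5,interpolation=cv2.INTER_CUBIC))
plan([(.43,-.05,.19,.15),(.39,-.3,.18,.18)],30)
```

```text
[0.46609549 0.08974258 0.17392587] [-3.14156247e+00 -1.89654427e-03  9.27352242e-02] 0.054854915039437506
325.3324864755553 125.04556707956108
[[ [0,0,-0.016,-0.0119,0.0325,-0.0042,30],[0,0,-0.016,-0.0124,0.0323,-0.0042,30],[0,0,-0.016,-0.0129,0.0321,-0.0042,30],[0,0,-0.016,-0.0134,0.0319,-0.0042,30],[0,0,-0.004,-0.011,0.0345,0.0014,30],[0,0,-0.004,-0.0111,0.0344,0.0014,30],[0,0,-0.004,-0.0113,0.0344,0.0014,30],[0,0,-0.004,-0.0114,0.0343,0.0014,30],[0,0,-0.004,-0.0116,0.0343,0.0014,30],[0,0,-0.004,-0.0117,0.0342,0.0014,30] ]]
[[ [0,0,-0.004,-0.0119,0.0342,0.0014,30] ]]
```

View pics/w5c.png

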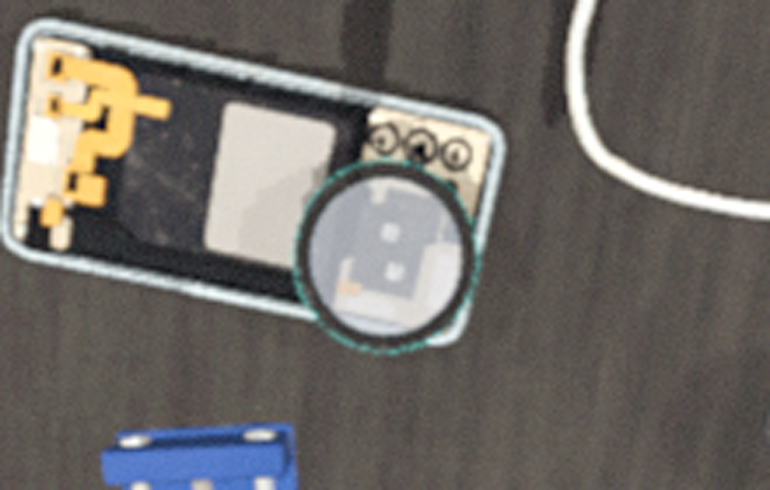

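The loupe lies flat on the phone, its rim centre at crop (388,252). The black cover is seen through it near (393,243), about 3 mm off, which is fine. Now the drawer.

Request:
{"fn": "carry_out", "kwargs": {
  "moves": [
    [[0,0,-0.01,-0.008,0.03,-0.004,32],[0,0,-0.01,-0.012,0.035,-0.004,32],[0,0,-0.01,-0.013,0.038,0,32],[0,0,-0.01,-0.013,0.038,0,32],[0,0,-0.01,-0.0134,0.038,0,32],[0,0,-0.01,-0.012,0.038,0,32],[0,0,-0.01,-0.012,0.038,0,32],[0,0,-0.01,-0.012,0.038,0,32],[0,0,0,-0.01,0.035,0,32],[0,0,0,0,0.02,0,32]]
  ]
}}

```text
t: 24.3
eef_pos: [0.4034, -0.2879, 0.1822]
ee_rot: [3.141, -0.005, 0.172]
contact_force: [0.6, 0.4, -0.7]
grip_width: 0.0302
```

Run:
```python
from h import *
s=r.read_state();print(s['eef_pos'],s['ee_rot'],s['grip_width'])
plan([(.361,-.321,.1,.18)],32)
```

```text
[ 0.40340443 -0.28792318  0.18223425] [ 3.14066121 -0.00540604  0.1716109 ] 0.03017410247574784
[[ [0,-0.002,-0.003,-0.016,0.0084,0.0273,32],[0,-0.002,-0.003,-0.0159,0.0084,0.0274,32],[0,-0.002,-0.003,-0.0159,0.0084,0.0274,32] ]]
```

Request:
{"fn": "carry_out", "kwargs": {
  "moves": [
    [[0,-0.002,-0.003,-0.016,0.008,0.027,32],[0,-0.002,-0.003,-0.016,0.008,0.027,32],[0,-0.002,-0.003,-0.014,0.006,0.024,32],[0,0,0,0,0,0,32],[0,0,0,0,0,0,32]]
  ]
}}

```text
t: 24.8
eef_pos: [0.3606, -0.3223, 0.1018]
ee_rot: [3.138, 0.001, 0.176]
contact_force: [-0.5, -0.0, 0.4]
grip_width: 0.0303
```

Run:
```python
from h import *
import pickle
s=r.read_state();print(s['eef_pos'],s['ee_rot'],s['grip_width'])
p,im=snap('wrist','w6.png'); pickle.dump(p,open('w6.pkl','wb'))
print(w2px(p,(.361,-.321,.032)))
cv2.imwrite('pics/w6c.png',cv2.resize(im[60:400,200:520,::-1],None,fx=1.7,fy=1.7))
```

```text
[ 0.36057962 -0.32234609  0.10175497] [3.13819995e+00 1.20913673e-03 1.76064626e-01] 0.03030337821890652
[324.96388259 215.57643293]
```

View pics/w6c.png

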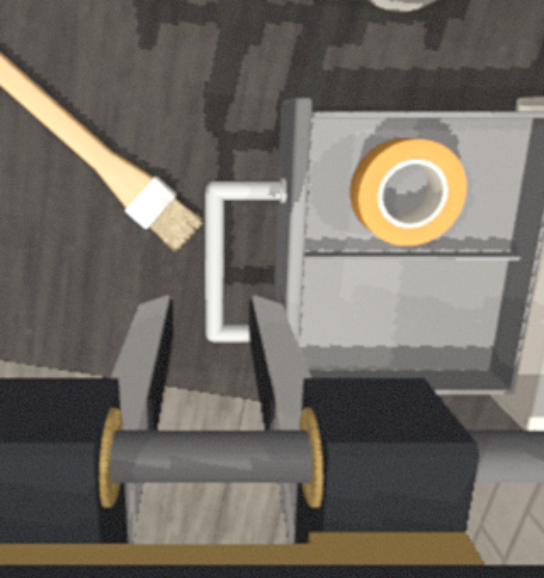

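The bar at crop column 213 is centred between the fingers. The brush tip at (190,235) is close to the left finger, so I shift 10 mm along the bar and narrow the opening.

Request:
{"fn": "carry_out", "kwargs": {
  "moves": [
    [[0.003,0,0,0,0.01,0.02,24],[0,0,0,0,0,0.025,24],[0,0,0,0,0,0.022,24],[0,0,0,0,0,0.008,24],[0,0,0,0,0,0,24],[0,0,0,0,0,0,0],[0,0,0,0,0,0,0],[0,0,0,0,0,0,0]]
  ],
  "grip_force": 20
}}

```text
t: 25.65
eef_pos: [0.371, -0.3318, 0.0323]
ee_rot: [3.135, -0.009, 0.184]
contact_force: [1.1, -3.8, -18.8]
grip_width: 0.0077
```

Request:
{"fn": "carry_out", "kwargs": {
  "moves": [
    [[0,0,0,0,0,0,24],[0,0,0,0,0,0,24],[0.003,-0.006,0,0,0,0.006,24],[0,0,0,0,0,0.008,24],[0,0,0,0,0,0.005,24],[0,0,0,0,0,0,24]]
  ]
}}

```text
t: 26.25
eef_pos: [0.3725, -0.3323, 0.013]
ee_rot: [3.137, -0.005, 0.184]
contact_force: [-0.3, -1.5, 0.2]
grip_width: 0.0226
```

Request:
{"fn": "carry_out", "kwargs": {
  "moves": [
    [[0,0,0,0,0,0,0],[0,0,0,0,0,0,0],[0,0,0,0,0,0,0],[0,0,0,0.01,0,0,0],[0,0,0,0.015,0,0,0],[0,0,0,0.02,0,0,0]]
  ]
}}

```text
t: 26.85
eef_pos: [0.4166, -0.3243, 0.0128]
ee_rot: [3.138, -0.003, 0.18]
contact_force: [-0.6, -5.5, -8.0]
grip_width: 0.0085
```

Request:
{"fn": "carry_out", "kwargs": {
  "moves": [
    [[0,0,0,0.018,0,0,0],[0,0,0,0.015,0,0,0],[0,0,0,0.012,0,0,0],[0,0,0,0.009,0,0,0],[0,0,0,0.005,0,0,0]]
  ]
}}

```text
t: 27.35
eef_pos: [0.4826, -0.3125, 0.0127]
ee_rot: [3.135, -0.003, 0.183]
contact_force: [-1.2, -3.6, -2.4]
grip_width: 0.0085
```

Request:
{"fn": "carry_out", "kwargs": {
  "moves": [
    [[0,0,0,0.004,0,0,0],[0,0,0,0.003,0,0,0]]
  ]
}}

```text
t: 27.55
eef_pos: [0.4849, -0.3122, 0.0124]
ee_rot: [3.138, 0.004, 0.181]
contact_force: [-23.9, -2.2, 17.2]
grip_width: 0.0081
```

Request:
{"fn": "carry_out", "kwargs": {
  "moves": [
    [[0,0,0,0,0,0,0],[0,0,0,0,0,0,24],[0,0,0,0,0,0,24],[0,0,0,0,0,0,24],[0,0,0,0,0,-0.02,24],[0,0,0,0,0,-0.035,24],[0,0,0,0,0,-0.04,24],[0,0,0,0,0,-0.04,50],[0,0,0,0,0,-0.02,50]]
  ]
}}

```text
t: 28.45
eef_pos: [0.4837, -0.3095, 0.1706]
ee_rot: [-3.139, 0.008, 0.18]
contact_force: [-0.0, 0.5, 0.1]
grip_width: 0.0354
```

Run:
```python
from h import *
s=r.read_state();print(s['t'],s['eef_pos'],s['grip_width'])
p,im=snap('top','t2.png')
cv2.imwrite('pics/t2c.png',cv2.resize(im[130:290,270:470,::-1],None,fx=3.5,fy=3.5,interpolation=cv2.INTER_CUBIC))
plan([(.54,-.053,.19,-1.395)],52)
```

```text
28.45 [ 0.48374064 -0.30947996  0.17062361] 0.03536395503282953
[[ [0,0,0.131,0.0084,-0.0202,-0.0015,52],[0,0,0.131,0.0056,-0.0212,-0.0015,52],[0,0,0.131,0.0028,-0.0217,-0.0014,52],[0,0,0.131,0,-0.0219,-0.0014,52],[0,0,0.131,-0.0029,-0.0217,-0.0014,52],[0,0,0.131,-0.0057,-0.0212,-0.0014,52],[0,0,0.131,-0.0084,-0.0202,-0.0014,52],[0,0,0.131,-0.011,-0.0189,-0.0014,52],[0,0,0.131,-0.0134,-0.0173,-0.0014,52],[0,0,0.131,-0.0155,-0.0154,-0.0014,52] ]]
[[ [0,0,0.131,-0.0174,-0.0133,-0.0014,52],[0,0,0.131,-0.019,-0.0109,-0.0014,52] ]]
```

View pics/t2c.png

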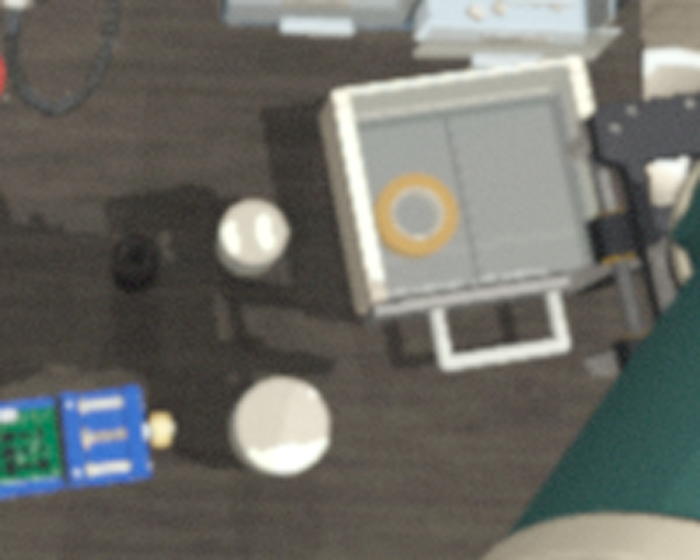

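The drawer is shut: the handle is back at its first pixels (about 397–432, 233), the tape is inside, and the jar and bottle stand upright at the left.

Request:
{"fn": "carry_out", "kwargs": {
  "moves": [
    [[0,0,0.131,0.008,-0.02,-0.0015,52],[0,0,0.131,0.006,-0.021,-0.0015,52],[0,0,0.131,0.003,-0.022,-0.0014,52],[0,0,0.131,0,-0.022,-0.0014,52],[0,0,0.131,-0.003,-0.022,-0.0014,52],[0,0,0.131,-0.006,-0.021,-0.0014,52],[0,0,0.131,-0.0084,-0.02,-0.0014,52],[0,0,0.131,-0.011,-0.019,-0.0014,52],[0,0,0.131,-0.0134,-0.017,-0.0014,52],[0,0,0.131,-0.0155,-0.0155,-0.0014,52]]
  ]
}}

```text
t: 29.5
eef_pos: [0.536, -0.0899, 0.1884]
ee_rot: [-3.141, 0.003, -1.183]
contact_force: [0.7, -0.2, 0.4]
grip_width: 0.0487
```

Request:
{"fn": "carry_out", "kwargs": {
  "moves": [
    [[0,0,0.131,-0.0174,-0.013,-0.0014,52],[0,0,0.12,-0.017,-0.011,-0.0014,52],[0,0,0,0,0,0,52]]
  ]
}}

```text
t: 29.8
eef_pos: [0.5489, -0.0438, 0.1907]
ee_rot: [3.141, 0.004, -1.444]
contact_force: [0.5, -1.1, -0.1]
grip_width: 0.0489
```

Run:
```python
from h import *
s=r.read_state();print(s['t'],s['eef_pos'],s['ee_rot'],s['grip_width'])
plan([(.5395,-.053,.11,-1.4)],52)
```

```text
29.8 [ 0.54887059 -0.04382161  0.19068303] [ 3.14100244  0.00414644 -1.44400545] 0.04892780471157043
[[ [0,0.002,-0.022,0.0041,0.0052,0.0403,52],[0,0.002,-0.022,0.0039,0.0053,0.0403,52] ]]
```

Request:
{"fn": "carry_out", "kwargs": {
  "moves": [
    [[0,0.002,-0.022,0.004,0.005,0.04,52],[0,0.002,-0.022,0.004,0.005,0.035,52],[0,0,0,0,0,0,52],[0,0,0,0,0,0,52]]
  ]
}}

```text
t: 30.2
eef_pos: [0.5403, -0.0533, 0.1146]
ee_rot: [-3.141, -0.0, -1.392]
contact_force: [0.5, 0.5, 1.3]
grip_width: 0.0487
```

Request:
{"fn": "carry_out", "kwargs": {
  "moves": [
    [[0,0,0,0,0.001,0.025,52],[0,0,0,0,0,0.03,52],[0,0,0,0,0,0.025,52],[0,0,0,0,0,0.015,52],[0,0,0,0,0,0.004,52],[0,0,0,0,0,0,20],[0,0,0,0,0,0,20],[0,0,0,0,0,0,20],[0,0,0,0,0,0,20]]
  ],
  "grip_force": 15
}}

```text
t: 31.1
eef_pos: [0.548, -0.054, 0.0244]
ee_rot: [-3.125, -0.001, -1.391]
contact_force: [-0.6, -0.0, -0.9]
grip_width: 0.0316
```

Run:
```python
from h import *
s=r.read_state();print(s['t'],s['eef_pos'],s['ee_rot'],s['grip_width'])
q=s['eef_pos']
plan([(q[0],q[1],.17,-1.395),(.4225,-.266,.17,-1.395)],20)
```

```text
31.1 [ 0.5480357  -0.05395538  0.02442978] [-3.12530494e+00 -6.82758127e-04 -1.39052199e+00] 0.031587158580604346
[[ [-0.004,0,0.001,0,-0.0006,-0.0364,20],[-0.004,0,0.001,0,-0.0004,-0.0364,20],[-0.004,0,0.001,0,-0.0003,-0.0364,20],[-0.004,0,0.001,0,-0.0001,-0.0364,20],[0,0,0,0.0311,0.0268,0,20],[0,0,0,0.0311,0.0268,0,20],[0,0,0,0.0311,0.0268,0,20],[0,0,0,0.0311,0.0268,0,20],[0,0,0,0.0311,0.0268,0,20],[0,0,0,0.0311,0.0268,0,20] ]]
```

The arm drifted 8 mm off the bottle's axis, so I reopen, recentre and regrip.

Request:
{"fn": "carry_out", "kwargs": {
  "moves": [
    [[0,0,0,0,0,0,52],[0,0,0,0,0,0,52],[0,0,0,0,0,0,52],[-0.016,0,0,0.0,0.008,0.005,52],[0,0,0,0,0,0,52]]
  ]
}}

```text
t: 31.6
eef_pos: [0.5399, -0.0553, 0.0197]
ee_rot: [-3.142, -0.001, -1.39]
contact_force: [0.7, 0.0, -0.6]
grip_width: 0.049
```

Request:
{"fn": "carry_out", "kwargs": {
  "moves": [
    [[0,0,0,0,0,0.004,52],[0,0,0,0,0,0,20],[0,0,0,0,0,0,20],[0,0,0,0,0,0,20],[0,0,0,0,0,0,20]]
  ],
  "grip_force": 15
}}

```text
t: 32.1
eef_pos: [0.5397, -0.0554, 0.015]
ee_rot: [3.141, -0.001, -1.39]
contact_force: [0.7, 0.0, -0.5]
grip_width: 0.0321
```

Run:
```python
from h import *
s=r.read_state();print(s['t'],s['eef_pos'],s['ee_rot'],s['grip_width'])
q=s['eef_pos']
plan([(q[0],q[1],.17,-1.395),(.4225,-.266,.17,-1.395)],20)
```

```text
32.1 [ 0.53972245 -0.05543045  0.01501429] [ 3.14093101e+00 -7.02072877e-04 -1.39038183e+00] 0.032095598387853405
[[ [0,0,0.001,0,0,-0.0387,20],[0,0,0.001,0,0,-0.0387,20],[0,0,0.001,0,0,-0.0387,20],[0,0,0.001,0,0,-0.0387,20],[0,0,0,0.0311,0.0254,0,20],[0,0,0,0.0311,0.0254,0,20],[0,0,0,0.0311,0.0254,0,20],[0,0,0,0.0311,0.0254,0,20],[0,0,0,0.0311,0.0254,0,20],[0,0,0,0.0311,0.0254,0,20] ]]
```

Request:
{"fn": "carry_out", "kwargs": {
  "moves": [
    [[0,0,0,0,0,-0.02,20],[0,0,0,0,0,-0.035,20],[0,0,0,0,0,-0.04,20],[0,0,0,0,0,-0.04,20],[0,0,0,0.025,0.02,-0.01,20],[0,0,0,0.031,0.0254,0,20],[0,0,0,0.031,0.0254,0,20],[0,0,0,0.031,0.0254,0,20],[0,0,0,0.031,0.0254,0,20],[0,0,0,0.025,0.02,0,20]]
  ]
}}

```text
t: 33.1
eef_pos: [0.4304, -0.2548, 0.1667]
ee_rot: [-3.141, -0.001, -1.382]
contact_force: [0.9, 0.2, 0.1]
grip_width: 0.0318
```

Request:
{"fn": "carry_out", "kwargs": {
  "moves": [
    [[0,0,0,0,0,0,20],[0,0,0,0,0,0,20]]
  ]
}}

```text
t: 33.3
eef_pos: [0.428, -0.2585, 0.1673]
ee_rot: [-3.14, -0.001, -1.388]
contact_force: [1.1, 0.3, -1.6]
grip_width: 0.0316
```

Run:
```python
from h import *
plan([(.4225,-.266,.1,-1.395)],20)
```

```text
[[ [-0.001,-0.001,0.003,0.0032,0.0034,0.0336,20],[-0.001,-0.001,0.003,0.0032,0.0034,0.0336,20] ]]
```

Request:
{"fn": "carry_out", "kwargs": {
  "moves": [
    [[-0.001,-0.001,0.003,0.003,0.0035,0.03,20],[0,0,0.003,0.003,0.0035,0.035,20],[0,0,0,0,0,0.035,20],[0,0,0,0,0,0.02,20],[0,0,0,0,0,0.01,20],[0,0,0,0,0,0,20],[0,0,0,0,0,0,20]]
  ]
}}

```text
t: 34.0
eef_pos: [0.4271, -0.2609, 0.0334]
ee_rot: [-3.139, 0.0, -1.386]
contact_force: [0.2, -0.0, -0.5]
grip_width: 0.0321
```

Request:
{"fn": "carry_out", "kwargs": {
  "moves": [
    [[-0.002,0,0.007,0.0045,0.006,0.007,20],[0,0,0,0,0,0.006,20],[0,0,0,0,0,0.002,20],[0,0,0,0,0,0,20]]
  ]
}}

```text
t: 34.4
eef_pos: [0.4235, -0.267, 0.0195]
ee_rot: [-3.137, -0.001, -1.393]
contact_force: [-0.1, 0.7, 0.1]
grip_width: 0.0319
```

Request:
{"fn": "carry_out", "kwargs": {
  "moves": [
    [[-0.003,0,0,0,0,0.003,20],[0,0,0,0,0,0.0015,20],[0,0,0,0,0,0,20]]
  ]
}}

```text
t: 34.7
eef_pos: [0.4238, -0.2671, 0.015]
ee_rot: [-3.14, -0.002, -1.393]
contact_force: [-0.0, -1.0, 0.7]
grip_width: 0.0317
```

Down at the grasp height. Release, lift, and go back for the jar.

Request:
{"fn": "carry_out", "kwargs": {
  "moves": [
    [[0,0,0,0,0,0,55],[0,0,0,0,0,0,60],[0,0,0,0,0,0,60],[0,0,0,0,0,-0.02,60],[0,0,0,0,0,-0.035,60],[0,0,0,0,0,-0.04,66],[0,0,0,0,0,-0.04,66],[0,0,0,0,0,-0.02,66]]
  ]
}}

```text
t: 35.5
eef_pos: [0.4213, -0.2667, 0.173]
ee_rot: [3.137, 0.001, -1.395]
contact_force: [0.3, 0.4, -1.0]
grip_width: 0.062
```

Run:
```python
from h import *
s=r.read_state();print(s['t'],s['eef_pos'],s['ee_rot'],s['grip_width'])
plan([(.556,-.1315,.17,-1.393)],66,step=.038)
```

```text
35.5 [ 0.42128525 -0.26674256  0.17301395] [ 3.13749755e+00  7.33428846e-04 -1.39490663e+00] 0.0619669251242606
[[ [0.001,0,0,-0.0183,-0.0261,0.0004,66],[0.001,0,0,-0.0183,-0.0261,0.0004,66],[0.001,0,0,-0.0182,-0.0261,0.0004,66],[0.001,0,0,-0.0182,-0.0261,0.0005,66],[0.001,0,0,-0.0182,-0.0261,0.0005,66],[0.001,0,0,-0.0182,-0.0261,0.0005,66] ]]
```

Request:
{"fn": "carry_out", "kwargs": {
  "moves": [
    [[0.001,0,0,-0.018,-0.026,0,66],[0.001,0,0,-0.018,-0.026,0,66],[0.001,0,0,-0.018,-0.026,0,66],[0.001,0,0,-0.018,-0.026,0,66],[0,0,0,-0.018,-0.026,0.01,66],[0,0,0,-0.014,-0.02,0.02,66],[0,0,0,0,0,0.02,66],[0,0,0,0,0,0,66],[0,0,0,0,0,0,66]]
  ]
}}

```text
t: 36.4
eef_pos: [0.5582, -0.1329, 0.1269]
ee_rot: [-3.133, 0.0, -1.395]
contact_force: [0.5, -0.4, -0.0]
grip_width: 0.0622
```

Request:
{"fn": "carry_out", "kwargs": {
  "moves": [
    [[-0.006,0,0,-0.0017,0.002,0.025,66],[0,0,0,0,0,0.035,66],[0,0,0,0,0,0.03,66],[0,0,0,0,0,0.012,66],[0,0,0,0,0,0.002,66],[0,0,0,0,0,0,66]]
  ]
}}

```text
t: 37.0
eef_pos: [0.5591, -0.1348, 0.0274]
ee_rot: [-3.13, -0.002, -1.399]
contact_force: [-0.3, 0.0, 0.3]
grip_width: 0.0617
```

Request:
{"fn": "carry_out", "kwargs": {
  "moves": [
    [[-0.01,0,0,-0.0035,0.0022,0.007,66],[0,0,0,0,0,0.005,66],[0,0,0,0,0,0,66]]
  ]
}}

```text
t: 37.3
eef_pos: [0.5578, -0.1317, 0.0175]
ee_rot: [-3.137, -0.003, -1.398]
contact_force: [-0.3, 0.5, 0.7]
grip_width: 0.0622
```

Request:
{"fn": "carry_out", "kwargs": {
  "moves": [
    [[-0.004,0.002,0,0,0.0015,0.002,66],[0,0,0,0,0,0,30],[0,0,0,0,0,0,30],[0,0,0,0,0,0,30],[0,0,0,0,0,0,30],[0,0,0,0,0,0,30]]
  ],
  "grip_force": 15
}}

```text
t: 37.9
eef_pos: [0.5566, -0.1319, 0.016]
ee_rot: [-3.141, -0.005, -1.398]
contact_force: [0.5, 0.1, -0.5]
grip_width: 0.0427
```

Run:
```python
from h import *
s=r.read_state();print(s['t'],s['eef_pos'],s['ee_rot'],s['grip_width'])
q=s['eef_pos']
plan([(q[0],q[1],.19,-1.393),(.4342,-.36,.19,-1.393)],30)
```

```text
37.9 [ 0.55662106 -0.13194269  0.01603616] [-3.14079691 -0.00518547 -1.39821963] 0.042729103725207676
[[ [0,-0.001,-0.001,0.0002,0,-0.0348,30],[0,-0.001,-0.001,0.0001,0,-0.0348,30],[0,-0.001,-0.001,0.0001,0,-0.0348,30],[0,-0.001,-0.001,0.0001,0,-0.0348,30],[0,-0.001,-0.001,0,0,-0.0348,30],[0,0,0,0.029,0.023,0,30],[0,0,0,0.029,0.023,0,30],[0,0,0,0.029,0.023,0,30],[0,0,0,0.029,0.023,0,30],[0,0,0,0.029,0.023,0,30] ]]
[[ [0,0,0,0.029,0.023,0,30],[0,0,0,0.029,0.023,0,30] ]]
```

Request:
{"fn": "carry_out", "kwargs": {
  "moves": [
    [[0,-0.001,0,0,0,-0.02,30],[0,-0.001,0,0,0,-0.035,30],[0,-0.001,0,0,0,-0.04,30],[0,-0.001,0,0,0,-0.045,30],[0,-0.001,0,0,0,-0.035,30],[0,0,0,0.025,0.02,0,30],[0,0,0,0.029,0.023,0,30],[0,0,0,0.029,0.023,0,30],[0,0,0,0.029,0.023,0,30],[0,0,0,0.029,0.023,0,30]]
  ]
}}

```text
t: 38.9
eef_pos: [0.4696, -0.2901, 0.1977]
ee_rot: [3.141, 0.001, -1.389]
contact_force: [0.5, -0.4, -0.8]
grip_width: 0.0427
```

Request:
{"fn": "carry_out", "kwargs": {
  "moves": [
    [[0,0,0,0.029,0.023,0,30],[0,0,0,0.02,0.015,0,30],[0,0,0,0,0,0,30],[0,0,0,0,0,0,30]]
  ]
}}

```text
t: 39.3
eef_pos: [0.4358, -0.3515, 0.1982]
ee_rot: [-3.141, 0.0, -1.397]
contact_force: [0.1, 0.1, -0.5]
grip_width: 0.0427
```

Run:
```python
from h import *
plan([(.4342,-.36,.11,-1.393)],30)
```

```text
[[ [0,0,-0.001,0.0027,0.001,0.0294,30],[0,0,-0.001,0.0027,0.001,0.0294,30],[0,0,-0.001,0.0027,0.001,0.0294,30] ]]
```

Request:
{"fn": "carry_out", "kwargs": {
  "moves": [
    [[0,0,0,0.003,0.001,0.03,30],[0,0,0,0.003,0.001,0.035,30],[0,0,0,0.003,0.001,0.04,30],[0,0,0,0,0,0.035,30],[0,0,0,0,0,0.02,30],[0,0,0,0,0,0.006,30],[0,0,0,0,0,0,30],[0,0,0,0,0,0,30]]
  ]
}}

```text
t: 40.1
eef_pos: [0.4407, -0.3548, 0.0273]
ee_rot: [-3.138, 0.001, -1.387]
contact_force: [-0.2, -0.2, -0.7]
grip_width: 0.0425
```

Request:
{"fn": "carry_out", "kwargs": {
  "moves": [
    [[-0.003,0,0.006,0.004,0.0075,0.003,30],[0,0,0,0,0,0.004,30],[0,0,0,0,0,0.002,30],[0,0,0,0,0,0,30]]
  ]
}}

```text
t: 40.5
eef_pos: [0.4352, -0.3612, 0.0204]
ee_rot: [-3.138, -0.002, -1.393]
contact_force: [-0.0, -0.6, -0.6]
grip_width: 0.0426
```

Request:
{"fn": "carry_out", "kwargs": {
  "moves": [
    [[-0.003,0.001,0,0,0,0.003,30],[0,0,0,0,0,0.001,30],[0,0,0,0,0,0,30]]
  ]
}}

```text
t: 40.8
eef_pos: [0.4355, -0.3612, 0.0163]
ee_rot: [-3.141, -0.003, -1.393]
contact_force: [0.1, 1.1, -0.5]
grip_width: 0.0428
```

Request:
{"fn": "carry_out", "kwargs": {
  "moves": [
    [[0,0,0,0,0,0.0005,30],[0,0,0,0,0,0,62],[0,0,0,0,0,0,66],[0,0,0,0,0,0,66],[0,0,0,0,0,-0.02,66],[0,0,0,0,0,-0.035,66],[0,0,0,0,0,-0.04,66],[0,0,0,0,0,-0.045,66],[0,0,0,-0.025,0.005,-0.045,66],[0,0,0,-0.02,0.01,0,66]]
  ]
}}

```text
t: 41.8
eef_pos: [0.4119, -0.3215, 0.2041]
ee_rot: [3.139, -0.003, -1.396]
contact_force: [1.0, -1.0, -0.7]
grip_width: 0.0621
```

Run:
```python
from h import *
import pickle
s=r.read_state();print(s['t'],s['eef_pos'],s['ee_rot'],s['grip_width'])
p,im=snap('wrist','w7.png'); pickle.dump(p,open('w7.pkl','wb'))
for P in [(.4342,-.36,.045),(.4225,-.266,.045),(.482,-.301,.032)]: print(w2px(p,P))
plan([(.42,-.02,.24,-1.2)],66)
```

```text
41.8 [ 0.4119425  -0.32154706  0.20407673] [ 3.13851256e+00 -2.61248051e-03 -1.39619768e+00] 0.062065603151716914
[359.0442939  180.57202947]
[279.69340656 176.53729806]
[317.34115568 130.71738091]
[[ [0.001,0,-0.025,-0.0366,-0.0078,-0.0048,66],[0.001,0,-0.025,-0.0364,-0.0086,-0.0048,66],[0.001,0,-0.025,-0.0361,-0.0095,-0.0048,66],[0.001,0,-0.025,-0.0359,-0.0104,-0.0048,66],[0.001,0,-0.025,-0.0356,-0.0113,-0.0048,66],[0.001,0,-0.025,-0.0353,-0.0122,-0.0048,66],[0.001,0,-0.025,-0.035,-0.013,-0.0048,66],[0.001,0,-0.025,-0.0347,-0.0139,-0.0048,66] ]]
```

View pics/w7.png

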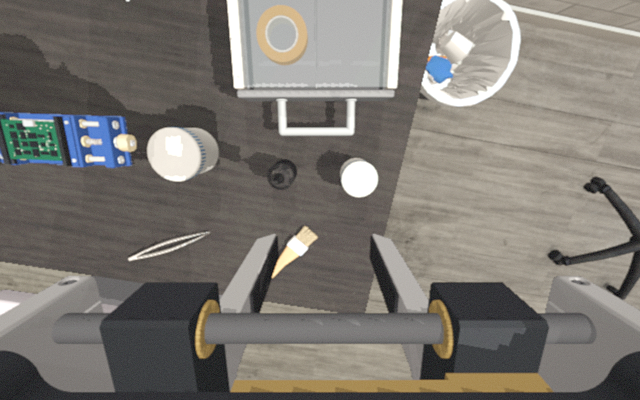

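The wrist view shows the jar at (359,178) and the bottle at (282,174), both upright and within ~2 px of their first places. The drawer is shut with the tape inside. I retreat for a last top view.

Request:
{"fn": "carry_out", "kwargs": {
  "moves": [
    [[0,0,0,-0.03,0.01,-0.01,66],[0,0,0,-0.037,0.01,-0.01,66],[0,0,0,-0.037,0.005,-0.01,66],[0,0,0,-0.037,0,-0.01,66],[0,0,0,-0.037,0,-0.01,66],[0,0,0,-0.037,0,0,66],[0,0,0,-0.03,0,0,66],[0,0,0,0,0,0,66]]
  ]
}}

```text
t: 42.65
eef_pos: [0.3462, -0.0992, 0.2474]
ee_rot: [3.138, 0.006, -1.398]
contact_force: [-0.2, -0.2, 0.0]
grip_width: 0.062
```

Run:
```python
from h import *
s=r.read_state();print(s['t'],s['eef_pos'])
p,im=snap('top','t3.png')
a=cv2.imread('pics/top0.png'); b=im[:,:,::-1]
o=np.vstack([a[130:290,170:470],b[130:290,170:470]]); cv2.imwrite('pics/t3c.png',cv2.resize(o,None,fx=1.85,fy=1.85,interpolation=cv2.INTER_CUBIC))
d=cv2.absdiff(cv2.GaussianBlur(a,(3,3),0),cv2.GaussianBlur(b,(3,3),0)).max(2)
for n,(x0,x1,y0,y1) in dict(spool=(218,250,153,185),cup=(246,276,137,166),jar=(425,455,238,268),bottle=(388,412,246,270),handle=(392,436,210,238)).items(): print(n,d[y0:y1,x0:x1].mean().round(1),d[y0:y1,x0:x1].max())
```

```text
42.65 [ 0.3461939  -0.09920856  0.24737989]
spool 2.5 6
cup 3.4 9
jar 66.3 195
bottle 42.0 84
handle 6.8 29
```

View pics/t3c.png

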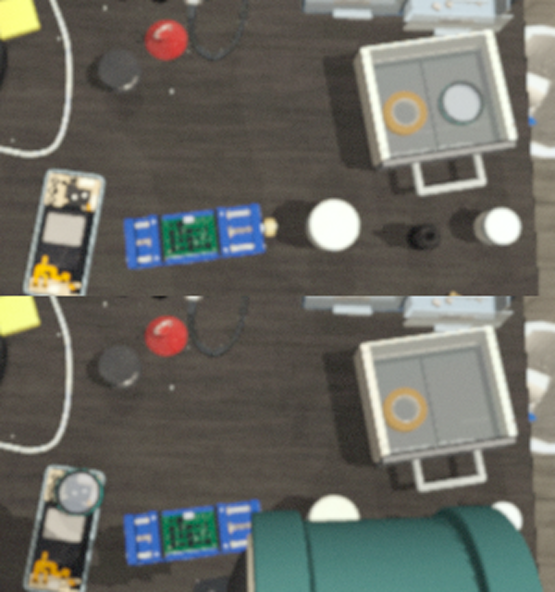

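```bash
python3 -c "
from h import *
print(job_done())"
```

```text
the job is handed in; nothing more can be done
None
```

The job is handed in at 42.7 s on the robot's clock. The loupe lies flat on the phone over the chip cover, the drawer is shut with the tape roll in it, and the jar and bottle are back in place. The order was as you asked: jar and bottle aside, drawer opened to its stop, loupe moved, drawer pushed shut to its stop, then bottle and jar returned.

What the last checks showed:
- **Loupe:** it was about 3 mm off the centre of the chip cover seen through its lens. I judged that close enough and left it.
- **Drawer:** I pushed it to the stop at about 24 N. The handle sits within about a pixel of its first place in the top view.
- **Jar and bottle:** the closing wrist picture shows both upright, about 2–3 mm from where they first stood.
- **Solder spool and suction cup:** unchanged between the first and last top pictures.

- **Regrips:** the first regrip of the bottle and the first pinch of the handle when closing came out off, so I redid both.
- **Top view blocked:** in the last top view the arm hid most of the jar and all of the bottle, so their check rests on the wrist picture just before it.

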